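Turn the pastry stand until the pink doughnut faces the customers

TASK

Gently turn the rotating pastry stand, pushing its rim or rim pegs round with your fingertips, until the pink sprinkled doughnut stands right at the blue arrow, on the line from the middle of the disc along the arrow, and leave the stand at rest. Do not touch, lift or upset any of the pastries, and leave the cup, mug, bottle and jar on the counter alone.

Things in the scene. Friction and masses are not known exactly. Their poses are not given: they have to be found in the camera images.
- stand: fixed black foot of the rotating display stand, 210 mm across, on the counter; it does not move. Origin on the turning axis at counter height; its +x axis points level along the blue arrow (the front), z up. The flat blue arrow, 6 mm thick, lies on the counter and runs out from under the disc to 211 mm from the axis. The foot's place and the arrow's direction differ each time
- arrow_tip (a point): tip of the flat blue arrow, 211 mm from the turning axis and 6 mm above the counter
- turntable: round white disc of the stand, 292 mm across, 12 mm thick, top 47 mm above the counter; turns both ways without stops about its vertical axis, with light friction (about 1 N at the rim); stops almost at once when no longer pushed. Origin on the axis at its underside, 35 mm above the counter, z up. The pastries ride on it by friction
- peg0 (a point): top centre of one of six equal upright steel pegs fixed on the disc's rim, 14 mm across and 30 mm high (tops 77 mm above the counter), centres 138 mm from the axis, every 60 degrees; this one at 30 degrees from the disc's own +x axis, the others at 90, 150, 210, 270 and 330
- empty_place (a point): the empty one of six pastry places on the disc, on its top, 80 mm from the axis at 0 degrees from the disc's +x axis; the other places, every 60 degrees and midway between the pegs, hold the five pastries in any order
- pink_donut: the pink-iced ring doughnut, 72 mm across and 28 mm high, mass about 60 g, lying loose and flat on the disc; origin at the centre of its underside, z up; coloured sprinkles on top, the only pink thing; the one to bring to the arrow
- chocolate_donut: dark chocolate-iced ring doughnut, 72 mm across and 28 mm high, mass about 60 g, lying loose and flat on the disc; origin at the centre of its underside, z up
- glazed_donut: pale glazed ring doughnut, 72 mm across and 28 mm high, mass about 60 g, lying loose and flat on the disc; origin at the centre of its underside, z up
- blueberry_muffin: golden muffin, 60 mm across and 52 mm high, mass about 90 g, standing loose on the disc; origin at the centre of its underside, z up; white paper case, dark blue berries
- chocolate_muffin: dark brown muffin, 60 mm across and 52 mm high, mass about 90 g, standing loose on the disc; origin at the centre of its underside, z up
- paper_cup: closed white paper cup, 84 mm across, 113 mm high, loose on the counter to the robot's right (-y); origin at the centre of its underside
- mug: blue mug with a handle, 80 mm across, 90 mm high, loose on the counter to the robot's right (-y); origin at the centre of its underside
- juice: amber juice bottle with an orange label, 64 mm across, 170 mm high, loose on the counter to the robot's left (+y); origin at the centre of its underside
- sugar_jar: glass sugar jar with a steel cap, 72 mm across, 100 mm high, loose on the counter to the robot's left (+y); origin at the centre of its underside

How it is judged (in metres and radians):
At the end, for the whole second after the job is handed in: The pink doughnut's centre is within 12 mm sideways of the line from the axis along the arrow, on the arrow's side, 60 mm or more out; the disc is still (under 0.05 rad/s); all five pastries are flat (tilt under 0.15 rad) and still (under 0.02 m/s) on the disc, 60 to 100 mm from its axis (x of pink_donut in the frame of stand above 0.06 m and y of pink_donut in the frame of stand between -0.012 and 0.012 m and angular speed of turntable below 0.05 rad/s and horizontal distance between pink_donut and turntable between 0.06 and 0.1 m and height (world z) of pink_donut between 0.04 and 0.055 m and angle between each of pink_donut, chocolate_donut, glazed_donut, blueberry_muffin, chocolate_muffin's own z axis and vertical below 0.15 rad and linear speed of each of pink_donut, chocolate_donut, glazed_donut, blueberry_muffin, chocolate_muffin below 0.02 m/s and horizontal distance between chocolate_donut and turntable between 0.06 and 0.1 m and height (world z) of chocolate_donut between 0.04 and 0.055 m and horizontal distance between glazed_donut and turntable between 0.06 and 0.1 m and height (world z) of glazed_donut between 0.04 and 0.055 m and horizontal distance between blueberry_muffin and turntable between 0.06 and 0.1 m and height (world z) of blueberry_muffin between 0.04 and 0.055 m and horizontal distance between chocolate_muffin and turntable between 0.06 and 0.1 m and height (world z) of chocolate_muffin between 0.04 and 0.055 m); the robot touches nothing.
It fails at once if a pastry is touched by the robot (contact force between any of the fingers, the arm and pink_donut above 0.3 N or contact force between any of the fingers, the arm and chocolate_donut above 0.3 N or contact force between any of the fingers, the arm and glazed_donut above 0.3 N or contact force between any of the fingers, the arm and blueberry_muffin above 0.3 N or contact force between any of the fingers, the arm and chocolate_muffin above 0.3 N).
It fails at once if a pastry is lifted off the disc, tipped over or falls off (height (world z) of any of pink_donut, chocolate_donut, glazed_donut, blueberry_muffin, chocolate_muffin above 0.065 m or height (world z) of any of pink_donut, chocolate_donut, glazed_donut, blueberry_muffin, chocolate_muffin below 0.035 m or angle between any of pink_donut, chocolate_donut, glazed_donut, blueberry_muffin, chocolate_muffin's own z axis and vertical above 0.5 rad).
It fails at once if the disc is spun hard (faster than 3 rad/s, about half a turn a second) (angular speed of turntable above 3 rad/s).
It fails at once if the cup, mug, bottle or jar on the counter is moved more than 25 mm or tipped over (distance of any of paper_cup, mug, juice, sugar_jar from where it was at the start of the episode above 0.025 m or angle between any of paper_cup, mug, juice, sugar_jar's own z axis and vertical above 0.4 rad).
It also fails if it takes over 64 s, if anything falls off the work surface, if the arm or the gripper's body presses on something with over 40 N, if the wrist force passes 120 N, or if a joint passes its speed limit or range.

ROBOT

A 6-joint arm with a two-finger parallel gripper is mounted at the origin on the work surface. World frame = base frame: x ahead of the robot, y to its left, z up, the work surface at z = 0. Lengths are in mm, angles in rad, forces in N, time in s.
With the tool pointing down it reaches from about 250 to 800 mm from the base axis. Payload 3.9 kg.
Tool frame: the origin (TCP) lies midway between the tips of the shut fingers; the grasp point (between the pads) lies 19 mm behind it; z points along the fingers, y is the line along which they close (so a half turn about z gives the same grasp; the last joint's range is limited). The gripper opens to 85 mm and grips with 20 to 120 N. Pads are 22 mm wide; open, the fingers measure 114 mm over their backs; the gripper's body (76 mm by 85 mm) begins 54 mm behind the grasp point. The pads swing forward as they close: fully open they stand 13 mm farther back than shut.
Start: joints at [1.232, 0.26, -0.138, 1.173, 0, 1.571], TCP at [174.482, 495.148, 231.304] pointing down, gripper open.
Joint ranges: [-2.78, 2.78], [-0.83, 1.72], [-1.28, 1.37], [-1.9, 2.12], [-1.57, 1.48], [-3.14, 3.14]. Speed limits (rad/s): [2.57, 2.57, 3.14, 3.14, 3.14, 3.14].

INTERFACE

Orientations are given as a rotation vector (axis times angle).
In Python, from rig import r, job, grab_frame, calibration gives the robot as it stands (r), with the cameras as plain functions and the job (job).
- The arm moves only by the tool tcp_steps, called after "Call:" as name(argument=value, ...) on one line, values as JSON. Schema: {"type":"object","properties":{"moves":{"type":"object","properties":{"rx":{"type":"array","items":{"type":"number"},"minItems":1,"maxItems":20},"ry":{"type":"array","items":{"type":"number"},"minItems":1,"maxItems":20},"rz":{"type":"array","items":{"type":"number"},"minItems":1,"maxItems":20},"dx":{"type":"array","items":{"type":"number"},"minItems":1,"maxItems":20},"dy":{"type":"array","items":{"type":"number"},"minItems":1,"maxItems":20},"dz":{"type":"array","items":{"type":"number"},"minItems":1,"maxItems":20},"jaw":{"type":"array","items":{"type":"number"},"minItems":1,"maxItems":20}},"additionalProperties":false,"required":["rx","ry","rz","dx","dy","dz","jaw"]},"only":{"type":"string"},"quiet":{"type":"boolean"},"lines":{"type":"string"}},"required":["moves"],"additionalProperties":false}. moves is an object with one list for each field, all of the same length, 1 to 20, a row being the entries at one place: rx, ry, rz (a rotation vector in parts of the range, where 1.0 means 90 degrees), dx, dy, dz (the shift in shares of the most that a row can go, 1 being 50 mm), jaw (the finger opening in mm); each row shifts and turns the commanded pose from where the row before left it, along the tool's axes as they then stand; what a row does not reach is not made up. A row lasts 1/10 s, in which the tool goes at most 50 mm and 0.15 rad, less where a joint would pass 70% of its speed; a pose out of reach is approached as far as the arm can. The fingers move at their own pace and stop on an object; the grip force is fixed at half the most. Time passes only in rows, so rows that do not move let the fingers close. The tool returns the time, the measured TCP pose, the force, the opening and the grip force at its end. only (a regular expression) keeps the lines of the reply that match it, lines (a string "A,B") keeps lines A to B, and quiet returns only ok. A shift or turn number past 1, either way, is cut back to 1. Input that does not fit is refused with a message, and nothing moves.
- r.read_state(): the state, without advancing time (a new reading comes with each control period).
- grab_frame(name): name is "scene" or "top"; returns the picture (480x640x3 uint8, blue, green, red); there is no depth.
- calibration(name): a dict with "vertical_fov" (degrees; the focal length in pixels is half the picture's height over the tangent of half this angle, whatever the lens; pixels are square), "cx", "cy" (the principal point, pixels), "dist_coeffs" ([k1, k2, p1, p2, k3] as OpenCV has them; the pictures are not rectified), "position" and "rotation" of the camera in the world. Camera axes: x right, y down, z forward; pixel columns grow to the right and rows downward; lengths in mm; the calibration is good to about 2 mm. A picture is of the moment at which its call begins. calibration takes no time and is no camera call.
- job.sign_off(): hands the job in; it is judged then, once.
The state is a dict: "t": time; "qpos": joint angles; "qd": joint speeds; "tau": joint torques, N m; "tcp_pos": TCP position; "eef_rot": TCP orientation; "wrist_force": force on the tool from outside, world axes, zero at the start; "moment": the same for the moment, N m; "finger_gap": finger opening in mm; "finger_force": force on a finger pad.
Only numpy, scipy, OpenCV 4.12 (cv2) and the standard library are available. Lean on these libraries where they do the work, as an engineer would, in place of code of your own. Each camera call takes 0.05 s, during which the arm holds its last target. There are 200 camera calls.

## Working session

There is one attempt and no reset: what is moved stays moved. The work goes in short steps, Python scripts to look and compute and a tool call to move; the robot and the scene stay as the last step left them, time stands still between calls to the robot, and variables do not carry over. Pictures are saved under pics/ and viewed, at most 10 in all, crops included, and the job is handed in when it is done.

```bash
ls; mkdir -p pics
```

Run:
```python
from rig import r, job, grab_frame, calibration
import cv2
for n in("scene","top"):
    cv2.imwrite(f"pics/{n}0.png",grab_frame(n)); print(n,calibration(n))
print(r.read_state())
```

```text
pics
rig.py
scene {'vertical_fov': 51.228878611915476, 'cx': 319.63456482710745, 'cy': 238.86681050354824, 'dist_coeffs': array([0.02604859, 0.        , 0.        , 0.        , 0.        ]), 'position': array([1443.36079863,  419.25012052, 1062.23541204]), 'rotation': array([-1.37762833, -2.17079125,  0.90907532])}
top {'vertical_fov': 48.442862599707645, 'cx': 319.63231469814383, 'cy': 232.74843601095034, 'dist_coeffs': array([-0.02787976,  0.        ,  0.        ,  0.        ,  0.        ]), 'position': array([ 345.22670415,  -14.73657658, 1432.96291442]), 'rotation': array([-2.13725697,  2.11544811, -0.14471893])}
{'t': 0.1, 'qpos': array([ 1.23199802e+00,  2.60588674e-01, -1.39256206e-01,  1.17271581e+00,
        2.27661344e-05,  1.57077766e+00]), 'qd': array([-1.83526550e-03, -1.62064376e-03,  3.49693653e-03,  9.16793887e-05,
       -5.33518878e-04,  3.83296512e-04]), 'tau': array([-1.39573053e-04, -4.06507301e+01,  2.54527259e+01,  1.00222669e-02,
       -1.67567481e-05, -1.09760308e-05]), 'tcp_pos': array([174.27023555, 494.56638884, 230.55759224]), 'eef_rot': array([-5.29558519e-01, -3.09631310e+00,  2.72548109e-03]), 'wrist_force': array([-0.44784713,  0.54120986, -0.00827385]), 'moment': array([ 0.04808629,  0.00901994, -0.05019033]), 'finger_force': 0.0, 'finger_gap': 85.12884294078303}
```

View pics/top0.png

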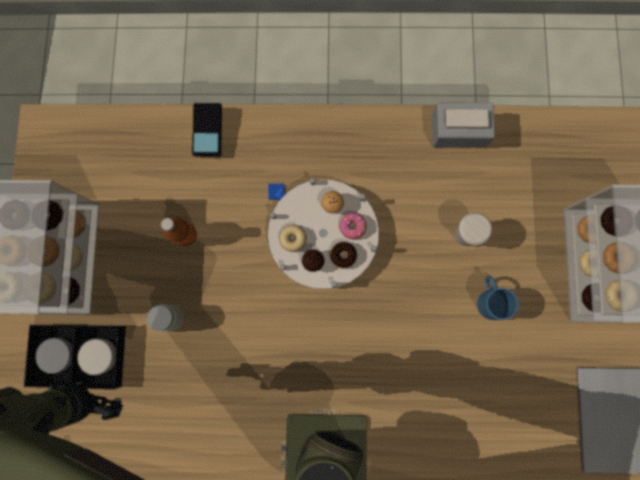

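View pics/scene0.png

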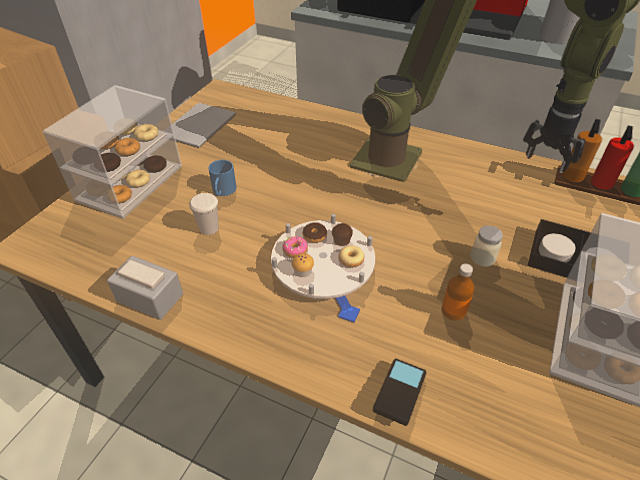

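The top view shows the disc at about (323,233), the pink doughnut at (352,225) and the blue arrow at (277,191). The scene view shows the arrow head at (348,312) and pink at (296,245). The stand needs roughly +120° (counter-clockwise), so next I measure it properly.

Create h.py:
```python
import cv2,numpy as np
from scipy.spatial.transform import Rotation as R
from scipy.optimize import least_squares
from rig import r, job, grab_frame, calibration
def ray(n,px):
    c=calibration(n); f=240/np.tan(np.radians(c["vertical_fov"]/2))
    K=np.array([[f,0,c["cx"]],[0,f,c["cy"]],[0,0,1]])
    u=cv2.undistortPoints(np.float64(px).reshape(-1,1,2),K,c["dist_coeffs"])[:,0]
    return c["position"],np.c_[u,np.ones(len(u))]@R.from_rotvec(c["rotation"]).as_matrix().T
def plane(n,px,z):
    p,d=ray(n,px); return (p+d*((z-p[2])/d[:,2])[:,None])[:,:2]
def tri(a,b):
    p,d=ray("top",[a]);q,e=ray("scene",[b]); d=d[0];e=e[0]
    s=np.linalg.lstsq(np.c_[d,-e],q-p,rcond=None)[0]
    A,B=p+s[0]*d,q+s[1]*e; return (A+B)/2,np.linalg.norm(A-B)
def big(m,box):
    x0,y0,x1,y1=box; k=np.zeros_like(m);k[y0:y1,x0:x1]=m[y0:y1,x0:x1]
    return max(cv2.findContours(k,cv2.RETR_EXTERNAL,cv2.CHAIN_APPROX_NONE)[0],key=cv2.contourArea)
def cen(c):
    m=cv2.moments(c);return m["m10"]/m["m00"],m["m01"]/m["m00"]
BOX=dict(top=(240,160,400,310),scene=(255,205,395,330))
def look(tag):
    out={}
    for n in BOX:
        im=grab_frame(n);cv2.imwrite(f"pics/{n}_{tag}.png",im)
        h=cv2.cvtColor(im,cv2.COLOR_BGR2HSV);H,S,V=cv2.split(h)
        pink=big(((H>155)&(H<177)&(S>80)&(V>90)).astype(np.uint8),BOX[n])
        blue=big(((H>105)&(H<130)&(S>150)).astype(np.uint8),BOX[n])
        white=big(((S<45)&(V>110)).astype(np.uint8),BOX[n])
        out[n]=dict(pink=cv2.minEnclosingCircle(pink)[0] if n=="top" else cv2.fitEllipse(pink)[0],blue=cen(blue),bluec=blue,white=white,im=im)
    return out
def disc(c,n):   # robust circle fit at z=47
    P=plane(n,cv2.convexHull(c)[:,0].astype(float),47)
    s=least_squares(lambda v:np.hypot(*(P-v[:2]).T)-v[2],[*P.mean(0),146],loss="soft_l1",f_scale=2)
    return s.x,np.median(abs(s.fun))
def report(o):
    C=[]
    for n in o:
        print(n,"disc",*disc(o[n]["white"],n)); C.append(disc(o[n]["white"],n)[0][:2])
    c=C[0]
    for n in o:
        b=plane(n,[o[n]["blue"]],6)[0];p=plane(n,[o[n]["pink"]],72)[0]
        B=plane(n,o[n]["bluec"][:,0].astype(float),6)
        for w,x in(("arrow",b),("pink",p)): d=x-c;print(n,w,x.round(1),np.degrees(np.arctan2(d[1],d[0])).round(1),np.hypot(*d).round(1))
        print(" arrow max r",np.hypot(*(B-c).T).max().round(1))
    print("tri pink",tri(o["top"]["pink"],o["scene"]["pink"]),"tri blue",tri(o["top"]["blue"],o["scene"]["blue"]))
    return c
```

Run:
```python
from h import *
o=look("m1");c=report(o)
ims=[cv2.resize(o["top"]["im"][165:305,250:400],None,fx=4,fy=4,interpolation=cv2.INTER_CUBIC)]
cv2.imwrite("pics/crop1.png",ims[0])
cv2.imwrite("pics/crop2.png",cv2.resize(o["scene"]["im"][205:330,260:390],None,fx=4.5,fy=4.5,interpolation=cv2.INTER_CUBIC))
```

```text
top disc [570.49835582  12.72712029 144.17051799] 0.7253720577685385
scene disc [607.88524297  49.92567747  92.90997194] 3.351273459979609
top arrow [690.7 143.8] 47.5 177.8
top pink [586.1 -64.7] -78.6 79.0
 arrow max r 202.2
scene arrow [679.8 145.9] 50.6 172.2
scene pink [587.6 -60.4] -76.8 75.1
 arrow max r 174.6
tri pink (array([585.91294354, -63.25549701,  69.42664591]), np.float64(3.2772623736715794)) tri blue (array([687.43107782, 145.50503044,  15.08994562]), np.float64(5.81252240964811))
```

View pics/crop1.png

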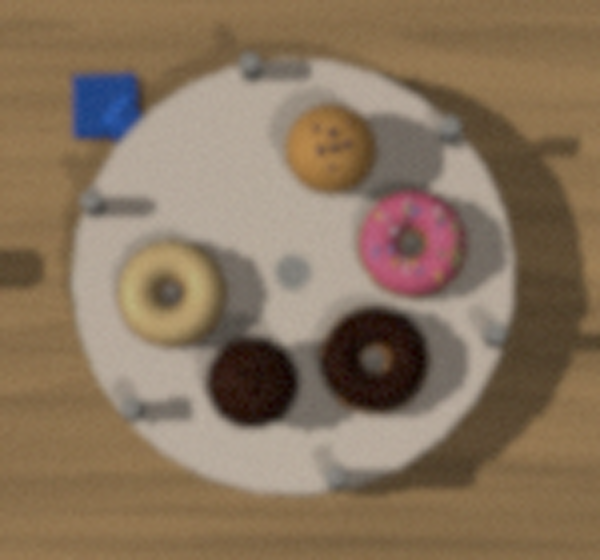

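View pics/crop2.png

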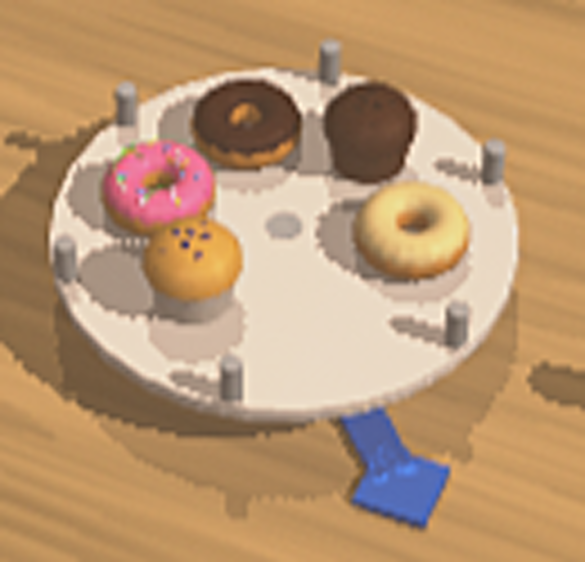

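Crop1 shows the hub at (293,271), the arrow tip at (73,73) and peg tops at about (125,388) and (325,455). In crop2 the matching points are hub (284,225), tip (425,525) and pegs (493,148) and (330,48). I triangulate these.

Run:
```python
from h import *
T=lambda x,y:((x-1.5)/4+250,(y-1.5)/4+165)
S=lambda x,y:((x-1.75)/4.5+260,(y-1.75)/4.5+205)
P={}
for k,a,b in [("hub",(293,271),(284,225)),("tip",(73,73),(427,526)),("pegL",(125,388),(493,146)),("pegB",(325,455),(330,46)),("pegUL",(90,198),(457,308)),("pegU",(248,60),(230,360)),("pegUR",(450,125),(65,241)),("pegR",(488,320),(126,88)),("pink",(412,242),(159,180))]:
    p,e=tri(T(*a),S(*b));P[k]=p;d=p-P["hub"]
    print(k,p.round(1),"err",round(e,1),"ang",np.degrees(np.arctan2(d[1],d[0])).round(1),"r",np.hypot(*d[:2]).round(1))
pg=np.array([P[k][:2] for k in P if "peg" in k])
s=least_squares(lambda v:np.hypot(*(pg-v[:2]).T)-138,[570,15]).x
print("peg circle centre",s,[round(np.degrees(np.arctan2(*(p-s)[::-1])),1) for p in pg])
d=P["tip"][:2]-s;print("arrow",np.degrees(np.arctan2(*d[::-1])),np.hypot(*d)); d=P["pink"][:2]-s;print("pink",np.degrees(np.arctan2(*d[::-1])),np.hypot(*d))
st=r.read_state();print(R.from_rotvec(st["eef_rot"]).as_matrix().round(3),st["tcp_pos"])
```

```text
hub [569.7  13.4  49.9] err 2.2 ang 0.0 r 0.0
tip [713.3 168.9   6.9] err 5.2 ang 47.3 r 211.7
pegL [487.5 117.9  89. ] err 1.2 ang 128.2 r 132.9
pegB [446.6  -9.9  89.9] err 0.2 ang -169.3 r 125.3
pegUL [612.1 144.6  78.8] err 1.2 ang 72.1 r 137.8
pegU [704.5  43.1  80.2] err 0.8 ang 12.4 r 138.0
pegUR [661.9 -88.1  78.5] err 2.1 ang -47.8 r 137.2
pegR [ 533.8 -112.9   85.6] err 0.3 ang -105.9 r 131.3
pink [586.  -64.1  71.2] err 1.6 ang -78.1 r 79.2
peg circle centre [575.64987769  15.2510249 ] [np.float64(130.6), np.float64(-169.0), np.float64(74.3), np.float64(12.2), np.float64(-50.1), np.float64(-108.1)]
arrow 48.15411341381645 206.32319638615843
pink -82.57731171015111 80.0008266948133
[[-0.943  0.332 -0.   ]
 [ 0.332  0.943 -0.001]
 [-0.    -0.001 -1.   ]] [174.35260366 494.7570183  230.77375098]
```

The rows are not in the units I measure in: shifts go in shares of 50 mm and turns go in shares of 90 degrees. I convert before sending: -37 mm is -0.74, -23.5 mm is -0.47, 0.124 rad / 1.5708 = 0.0789.

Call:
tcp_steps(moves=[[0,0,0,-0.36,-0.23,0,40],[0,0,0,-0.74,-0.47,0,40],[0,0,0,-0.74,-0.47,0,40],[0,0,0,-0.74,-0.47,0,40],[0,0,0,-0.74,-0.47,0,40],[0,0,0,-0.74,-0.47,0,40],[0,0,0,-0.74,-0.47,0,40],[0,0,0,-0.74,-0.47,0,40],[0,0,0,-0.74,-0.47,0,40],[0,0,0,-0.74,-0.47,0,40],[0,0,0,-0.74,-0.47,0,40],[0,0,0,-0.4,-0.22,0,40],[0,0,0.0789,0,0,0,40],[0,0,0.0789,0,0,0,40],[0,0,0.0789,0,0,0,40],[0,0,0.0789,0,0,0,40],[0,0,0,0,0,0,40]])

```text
refused: moves: the value is not of type 'object' (schema: type "object"). Nothing was moved.
```

Refused on format, not on reach. It needs an object with one list for each field.

Call:
tcp_steps(moves={"rx":[0,0,0,0,0,0,0,0,0,0,0,0,0,0,0,0,0],"ry":[0,0,0,0,0,0,0,0,0,0,0,0,0,0,0,0,0],"rz":[0,0,0,0,0,0,0,0,0,0,0,0,0.0789,0.0789,0.0789,0.0789,0],"dx":[-0.36,-0.74,-0.74,-0.74,-0.74,-0.74,-0.74,-0.74,-0.74,-0.74,-0.74,-0.4,0,0,0,0,0],"dy":[-0.23,-0.47,-0.47,-0.47,-0.47,-0.47,-0.47,-0.47,-0.47,-0.47,-0.47,-0.22,0,0,0,0,0],"dz":[0,0,0,0,0,0,0,0,0,0,0,0,0,0,0,0,0],"jaw":[40,40,40,40,40,40,40,40,40,40,40,40,40,40,40,40,40]})

```text
t: 1.9
tcp_pos: [473.6, 116.6, 231.1]
eef_rot: [-1.273, -2.872, 0.0]
wrist_force: [0.1, -0.0, -0.6]
finger_gap: 39.9
finger_force: 0.0Traceback (most recent call last):
```

Add to h.py:
```python
def to(x,y,z,yaw):
    s=r.read_state();M=R.from_rotvec(s["eef_rot"]).as_matrix()
    print("t",s["t"],"tcp",s["tcp_pos"].round(1),"yaw_y",np.degrees(np.arctan2(M[1,1],M[0,1])).round(1),"q",s["qpos"].round(2),"F",s["wrist_force"].round(1),"gap",s["finger_gap"].round(1))
    print("tool move",(M.T@(np.array([x,y,z])-s["tcp_pos"])).round(1),"yaw err deg",(yaw-np.degrees(np.arctan2(M[1,1],M[0,1])).round(1)))
```

```bash
python3 -c "
from h import *
to(477.3,115.2,62,42.2)"
```

```text
  File "<string>", line 3, in <module>
    to(477.3,115.2,62,42.2)
    ~~^^^^^^^^^^^^^^^^^^^^^
  File "h.py", line 50, in to
    print("t",s["t"],"tcp",s["tcp_pos"].round(1),"yaw_y",np.degrees(np.arctan2(M[1,1],M[0,1])).round(1),"q",s["qpos"].round(2),"F",s["wrist_force"].round(1),"gap",s["finger_gap"].round(1))
                                                                                                                                                                   ^^^^^^^^^^^^^^^^^^^^^
AttributeError: 'float' object has no attribute 'round'
```

Converted, 35 mm is 0.7, 30 mm is 0.6.

```bash
sed -i 's/s\["finger_gap"\].round(1)/s["finger_gap"]/' h.py
```

Call:
tcp_steps(moves={"rx":[0,0,0,0,0,0],"ry":[0,0,0,0,0,0],"rz":[0,0,0,0,0,0],"dx":[-0.02,0,0,0,0,0],"dy":[0.04,0,0,0,0,0],"dz":[0.4,0.7,0.7,0.6,0.34,0],"jaw":[40,40,40,40,40,40]})

```text
t: 2.5
tcp_pos: [473.3, 116.7, 91.8]
eef_rot: [-1.268, -2.869, 0.006]
wrist_force: [0.4, 0.2, 0.5]
finger_gap: 40.1
finger_force: 0.0
```

```bash
python3 -c "
from h import *
to(477.3,115.2,60,42.2)
a=cv2.resize(grab_frame('top')[165:305,250:400],None,fx=4,fy=4,interpolation=cv2.INTER_CUBIC)[:,:400]
b=cv2.resize(grab_frame('scene')[180:320,290:390],None,fx=4,fy=4,interpolation=cv2.INTER_CUBIC)
cv2.imwrite('pics/pre.png',np.hstack([a,b]))"
```

```text
t 2.5 tcp [473.3 116.7  91.8] yaw_y 42.3 q [ 0.24  0.31 -0.47  0.8   0.    1.07] F [0.4 0.2 0.5] gap 40.10905930533288
tool move [-3.9  2.1 31.8] yaw err deg -0.09999999999999432
```

View pics/pre.png

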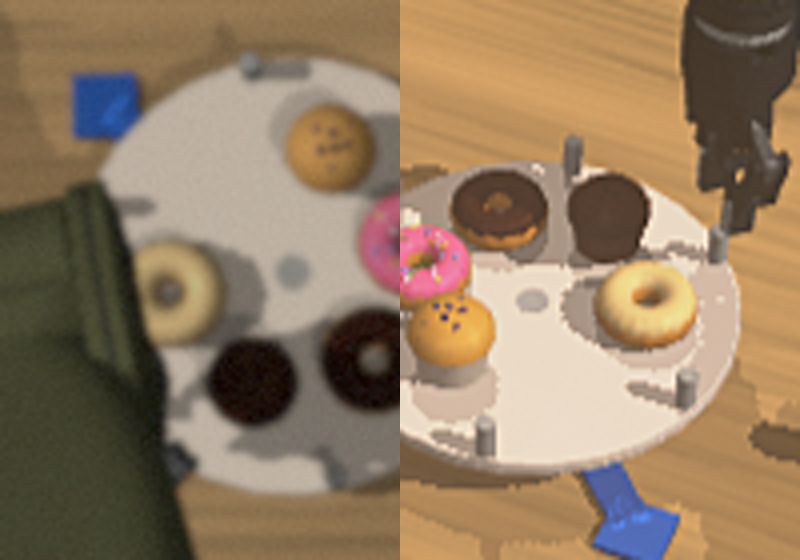

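The scene crop shows the fingertip low at about (740,228), just above and right of the peg top at (717,232). I check that against the TCP.

```bash
python3 -c "
from h import *
S=lambda x,y:((x-400-1.5)/4+290,(y-1.5)/4+180)
print('finger tip, z 92/100',plane('scene',[S(740,232)],92),plane('scene',[S(740,232)],100))
print('peg top',plane('scene',[S(718,232)],77), 'hub',plane('scene',[S(532,300)],47))
for n,p in (('pegUL',(686,374)),('pegU',(485,422)),('pegB',(573,140))): print(n,plane('scene',[S(*p)],77))
c=calibration('scene');f=240/np.tan(np.radians(c['vertical_fov']/2))
M=R.from_rotvec(c['rotation']).inv();K=np.array([[f,0,c['cx']],[0,f,c['cy']],[0,0,1]])
for q in ([473.3,116.7,92],[488,130,97],[458,103,97],[477.3,115.2,77]):
  u=cv2.projectPoints(np.array([q]),M.as_rotvec(),-M.apply(c['position']),K,c['dist_coeffs'])[0].ravel(); print(q,(u-[290,180])*4+[401.5,1.5])
"
```

```text
finger tip, z 92/100 [[485.97928917 133.8434873 ]] [[493.87330333 136.19678531]]
peg top [[477.7303076  115.46462499]] hub [[566.98105973  13.12399975]]
pegUL [[610.60494631 144.63893581]]
pegU [[703.33901339  43.42700655]]
pegB [[432.71161174 -16.25124813]]
[473.3, 116.7, 92] [723.41374333 213.16285273]Traceback (most recent call last):
  File "<string>", line 10, in <module>
    u=cv2.projectPoints(np.array([q]),M.as_rotvec(),-M.apply(c['position']),K,c['dist_coeffs'])[0].ravel(); print(q,(u-[290,180])*4+[401.5,1.5])
      ~~~~~~~~~~~~~~~~~^^^^^^^^^^^^^^^^^^^^^^^^^^^^^^^^^^^^^^^^^^^^^^^^^^^^^^^^^^^^^^^^^^^^^^^^
cv2.error: OpenCV(4.12.0) /io/opencv/modules/calib3d/src/calibration_base.cpp:1490: error: (-215:Assertion failed) npoints >= 0 && (depth == CV_32F || depth == CV_64F) in function 'projectPoints'
```

Converted, 14 mm is 0.28, -0.06 mm is -0.0012, -0.03 rad / 1.5708 = -0.0191.

Call:
tcp_steps(moves={"rx":[0,0,0,0,0,0,0,0,0,0,0],"ry":[0,0,0,0,0,0,0,0,0,0,0],"rz":[0,0,0,0,-0.0191,-0.0191,-0.0191,-0.0191,-0.0191,-0.0191,0],"dx":[-0.04,0,0,0,-0.0012,-0.0012,-0.0012,-0.0012,-0.0012,-0.0012,0],"dy":[0.04,0,0,0,-0.084,-0.084,-0.084,-0.084,-0.084,-0.084,0],"dz":[0.16,0.28,0.26,0,0,0,0,0,0,0,0],"jaw":[40,40,40,40,40,40,40,40,40,40,40]})

```text
t: 3.7
tcp_pos: [462.3, 98.6, 60.4]
eef_rot: [1.01, 2.973, 0.001]
wrist_force: [0.6, 0.3, -0.6]
finger_gap: 39.8
finger_force: 0.0
```

```bash
python3 -c "
from h import *
to(477.3,115.2,57,42.2)
p=r.read_state()['tcp_pos'][:2]-[570,13];print(np.degrees(np.arctan2(*p[::-1])),np.hypot(*p))
o=look('m2');print(plane('top',[o['top']['pink']],75),plane('scene',[o['scene']['pink']],72)); p=plane('top',[o['top']['pink']],72)[0]-[570,13];print(np.degrees(np.arctan2(*p[::-1])),np.hypot(*p))"
```

```text
t 3.7 tcp [462.3  98.6  60.4] yaw_y 52.5 q [ 0.21  0.32 -0.55  0.7  -0.    0.87] F [ 0.6  0.3 -0.6] gap 39.84543355975867
tool move [-1.8 22.3  3.4] yaw err deg -10.299999999999997
141.52011587754458 137.57572633493206
[[591.77387874 -63.25011852]] [[594.0974179  -59.95159389]]
-73.70683452247279 79.55220923214094
```

Converted, -8.4 mm is -0.168, -0.25 mm is -0.005, -0.06 rad / 1.5708 = -0.0382.

Call:
tcp_steps(moves={"rx":[0,0,0,0,0,0,0,0,0,0,0,0,0,0,0,0,0,0],"ry":[0,0,0,0,0,0,0,0,0,0,0,0,0,0,0,0,0,0],"rz":[-0.0191,-0.0318,-0.0382,-0.0382,-0.0382,-0.0382,-0.0382,-0.0382,-0.0382,-0.0382,-0.0382,-0.0382,-0.0382,-0.0382,-0.0382,-0.0318,-0.0191,0],"dx":[0.02,0,-0.005,-0.005,-0.005,-0.005,-0.005,-0.005,-0.005,-0.005,-0.005,-0.005,-0.005,-0.005,-0.005,-0.004,-0.0012,0],"dy":[-0.084,-0.14,-0.168,-0.168,-0.168,-0.168,-0.168,-0.168,-0.168,-0.168,-0.168,-0.168,-0.168,-0.168,-0.168,-0.14,-0.084,0],"dz":[0,0,0,0,0,0,0,0,0,0,0,0,0,0,0,0,0,0],"jaw":[40,40,40,40,40,40,40,40,40,40,40,40,40,40,40,40,40,40]})

```text
t: 5.6
tcp_pos: [438.1, -25.6, 59.7]
eef_rot: [-0.445, 3.109, -0.001]
wrist_force: [-1.1, -0.0, 0.1]
finger_gap: 39.9
finger_force: 0.0
```

```bash
python3 -c "
from h import *
to(477.3,115.2,57,42.2)
p=r.read_state()['tcp_pos'][:2]-[570,13];print(np.degrees(np.arctan2(*p[::-1])),np.hypot(*p))
o=look('m3');print(plane('scene',[o['scene']['pink']],72)); p=plane('top',[o['top']['pink']],72)[0]-[570,13];print(np.degrees(np.arctan2(*p[::-1])),np.hypot(*p))"
```

```text
t 5.6 tcp [438.1 -25.6  59.7] yaw_y 106.3 q [-0.06  0.27 -0.63  0.67 -0.   -0.34] F [-1.1 -0.   0.1] gap 39.87650864121442
tool move [-77.1 124.2   2.7] yaw err deg -64.1
-163.66985752157586 137.41674214350164Traceback (most recent call last):
  File "<string>", line 5, in <module>
    o=look('m3');print(plane('scene',[o['scene']['pink']],72)); p=plane('top',[o['top']['pink']],72)[0]-[570,13];print(np.degrees(np.arctan2(*p[::-1])),np.hypot(*p))
  File "h.py", line 30, in look
    out[n]=dict(pink=cv2.minEnclosingCircle(pink)[0] if n=="top" else cv2.fitEllipse(pink)[0],blue=cen(blue),bluec=blue,white=white,im=im)
                                                                                                   ~~~^^^^^^
  File "h.py", line 20, in cen
    m=cv2.moments(c);return m["m10"]/m["m00"],m["m01"]/m["m00"]
                            ~~~~~~~~^~~~~~~~~
ZeroDivisionError: float division by zero
```

Add to h.py:
```python
def pinkang():
    for n in BOX:
        im=grab_frame(n);H,S,V=cv2.split(cv2.cvtColor(im,cv2.COLOR_BGR2HSV))
        c=big(((H>155)&(H<177)&(S>80)&(V>90)).astype(np.uint8),BOX[n])
        p=plane(n,[cv2.minEnclosingCircle(c)[0] if n=="top" else cv2.fitEllipse(c)[0]],72)[0]-[570,13]
        print(n,cv2.contourArea(c),"pink ang",np.degrees(np.arctan2(*p[::-1])).round(1),np.hypot(*p).round(1))
    t=r.read_state()['tcp_pos'][:2]-[570,13];print("tool ang",np.degrees(np.arctan2(*t[::-1]))%360,np.hypot(*t))
    return im
```

```bash
python3 -c "
from h import *
cv2.imwrite('pics/m3s.png',cv2.resize(pinkang()[170:330,250:400],None,fx=3.5,fy=3.5))"
```

```text
top 401.5 pink ang -18.3 77.7
scene 300.0 pink ang -15.4 79.3
tool ang 196.03816047942988 137.95706874592668
```

View pics/m3s.png

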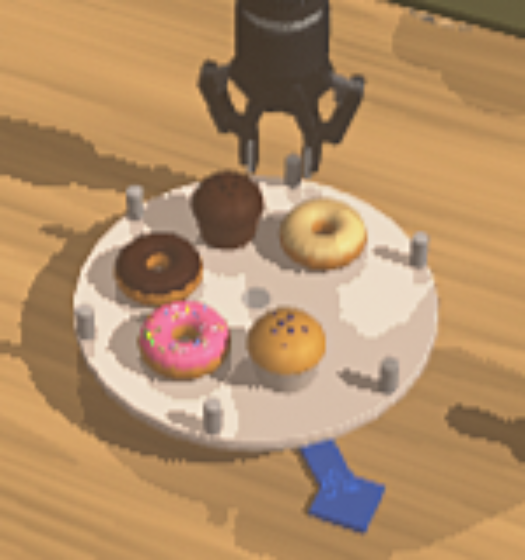

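The picture shows the peg at (293,170) straddled by the two fingers and every pastry in place. I continue the arc.

Converted, -8.4 mm is -0.168, -0.06 mm is -0.0012, -0.06 rad / 1.5708 = -0.0382.

Call:
tcp_steps(moves={"rx":[0,0,0,0,0,0,0,0,0,0,0,0,0,0,0,0,0,0,0,0],"ry":[0,0,0,0,0,0,0,0,0,0,0,0,0,0,0,0,0,0,0,0],"rz":[-0.0191,-0.0318,-0.0382,-0.0382,-0.0382,-0.0382,-0.0382,-0.0382,-0.0382,-0.0382,-0.0382,-0.0382,-0.0382,-0.0382,-0.0382,-0.0382,-0.0382,-0.0318,-0.0191,0],"dx":[0.02,0,-0.005,-0.005,-0.005,-0.005,-0.005,-0.005,-0.005,-0.005,-0.005,-0.005,-0.005,-0.005,-0.005,-0.005,-0.005,-0.004,-0.0012,0],"dy":[-0.084,-0.14,-0.168,-0.168,-0.168,-0.168,-0.168,-0.168,-0.168,-0.168,-0.168,-0.168,-0.168,-0.168,-0.168,-0.168,-0.168,-0.14,-0.084,0],"dz":[0,0,0,0,0,0,0,0,0,0,0,0,0,0,0,0,0,0,0,0],"jaw":[40,40,40,40,40,40,40,40,40,40,40,40,40,40,40,40,40,40,40,40]})

```text
t: 7.8
tcp_pos: [539.7, -122.6, 59.2]
eef_rot: [-1.957, 2.457, -0.0]
wrist_force: [0.5, -1.0, 0.3]
finger_gap: 40.1
finger_force: 0.0
```

```bash
python3 -c "
from h import *
pinkang();to(477,115,57,0)"
```

```text
top 406.0 pink ang 42.6 79.0
scene 328.5 pink ang 43.3 82.8
tool ang 257.1222093624812 139.00618965982702
t 7.9 tcp [ 539.  -122.5   59.2] yaw_y 167.0 q [-0.22  0.43 -0.36  0.78 -0.   -1.57] F [-0.  -0.3  0.5] gap 40.23113607257479
tool move [-217.6  113.7    2.2] yaw err deg -167.0
```

Converted, 6 mm is 0.12, 5 mm is 0.1, -0.03 rad / 1.5708 = -0.0191.

Call:
tcp_steps(moves={"rx":[0,0,0,0,0,0,0],"ry":[0,0,0,0,0,0,0],"rz":[-0.0191,-0.0191,-0.014,0,0,0,0],"dx":[-0.0012,-0.0012,-0.001,0,0,0,0],"dy":[-0.084,-0.084,-0.06,0,0.12,0.1,0],"dz":[0,0,0,0,0,0,0],"jaw":[40,40,40,40,40,40,40]})

```text
t: 8.6
tcp_pos: [538.1, -123.1, 59.2]
eef_rot: [2.056, -2.375, -0.002]
wrist_force: [-0.0, 0.1, -0.3]
finger_gap: 39.9
finger_force: 0.0Traceback (most recent call last):
```

```bash
python3 -c "
from h import *
o=look('m4');c=report(o);pinkang()"
```

```text
  File "<string>", line 3, in <module>
    o=look('m4');c=report(o);pinkang()
  File "h.py", line 30, in look
    out[n]=dict(pink=cv2.minEnclosingCircle(pink)[0] if n=="top" else cv2.fitEllipse(pink)[0],blue=cen(blue),bluec=blue,white=white,im=im)
                                                                                                   ~~~^^^^^^
  File "h.py", line 20, in cen
    m=cv2.moments(c);return m["m10"]/m["m00"],m["m01"]/m["m00"]
                            ~~~~~~~~^~~~~~~~~
ZeroDivisionError: float division by zero
```

Converted, -40 mm is -0.8, -35 mm is -0.7.

Call:
tcp_steps(moves={"rx":[0,0,0,0,0,0,0],"ry":[0,0,0,0,0,0,0],"rz":[0,0,0,0,0,0,0],"dx":[0,0,0,0,0,0,0],"dy":[0,0,0,0,0,0,0],"dz":[-0.2,-0.5,-0.7,-0.8,-0.6,0,0],"jaw":[40,40,40,40,40,40,40]})

```text
t: 9.4
tcp_pos: [540.3, -123.5, 200.7]
eef_rot: [-2.055, 2.374, -0.004]
wrist_force: [-0.3, 0.6, 0.6]
finger_gap: 40.1
finger_force: 0.0
```

```bash
python3 -c "
from h import *
s=pinkang();t=grab_frame('top')
g=lambda i:cv2.resize(i,None,fx=3.3,fy=3.3,interpolation=cv2.INTER_CUBIC)
cv2.imwrite('pics/m5.png',np.hstack([g(t[170:340,262:382]),g(s[170:340,265:385])]))"
```

```text
top 393.5 pink ang 47.2 79.1
scene 333.5 pink ang 47.6 82.5
tool ang 257.0812729647222 139.65393140963405
```

View pics/m5.png

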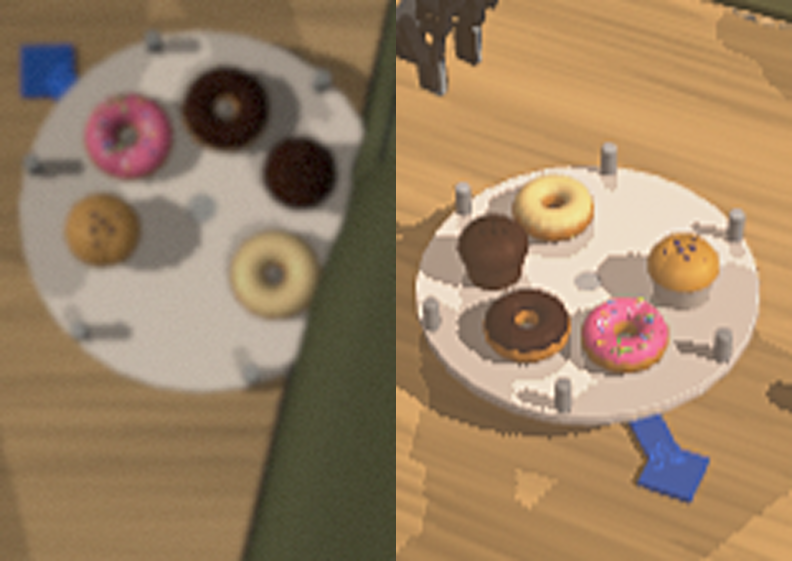

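The left half shows the pink doughnut at (128,136) on the line from the hub (201,208) to the arrow tip (22,45). The right half shows the pastries upright and the gripper clear of the stand. Pink measures 47.2–47.6° against about 47.4° for the arrow, so I hand in.

```bash
python3 -c "
from rig import r, job, grab_frame, calibration
print(job.sign_off())"
```

```text
the job is handed in; nothing more can be done
None
```

I turned the stand about 125° and handed the job in: the pink doughnut measures within about 1° of the arrow line, the disc was at rest with the gripper clear, and all five pastries stayed upright; no verdict was returned.

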